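# Build the dielectric resonator stack and close it with its shielding can

### The job

Build up the dielectric resonator on the aluminium test fixture: thread onto its upright white pin first the tall white support tube, then the large brown resonator ring, then the flat white spacer ring and then the small brown resonator ring, each lying flat on the one below, and finally lower the aluminium shielding can over the stack until its rim sits fully down on the fixture's plate. The ceramic rings are brittle, so set each one down instead of dropping it, and leave the wrench, tweezers, calculator and blue box where they lie.

Things in the scene. Friction and masses are not known exactly. Their poses are not given: they have to be found in the camera images.
- fixture: fixed aluminium plate 130 (x) x 116 (y) x 12 mm, brass connectors to y = +-71 mm. Origin: centre of underside, z up. On it, centred: a round shoulder 84 mm across (76 at its bevelled top), top at 18 mm above the origin, where the stack stands; and at x = y = 0 an upright white pin, 10 mm thick, straight to 57 mm above the origin, then tapered to 3 mm at its tip at 67 mm.
- support_tube: loose white ceramic tube, upright on the bench: 26 mm outside, 15 mm bore right through, 20 mm high (the tallest and narrowest ring), 30 g. Origin: centre of its underside, z up along its bore. First on the pin: it stands on the shoulder.
- large_resonator: loose brown ceramic ring lying flat: 56 mm outside, 15 mm bore right through, 13 mm high, 90 g. Origin: centre of its underside, z up along its bore. Second on the pin, on the support tube.
- flat_spacer: loose white ceramic ring lying flat: 38 mm outside, 15 mm bore right through, only 8 mm high, 25 g. Origin: centre of its underside, z up along its bore. Third on the pin, on the large brown ring.
- small_resonator: loose brown ceramic ring lying flat: 40 mm outside, 15 mm bore right through, 10 mm high, 50 g. Origin: centre of its underside, z up along its bore. Fourth on the pin, on the flat spacer; its top is then 69 mm above the fixture's origin.
- shield_can: loose aluminium can, mouth down, 220 g: 96 mm outside, 88 mm bore, 62 mm deep, flat top at 66 mm. Lift it by the steel knob centred on top: 22 mm across, 66 to 90 mm above the origin (brass nut, 27 mm across, 3 mm high, at its foot). Origin: centre of the rim plane, z up. Seated, the rim rests on the plate round the shoulder, 12 mm above the fixture's origin. Any turn will do.
- torque_wrench: bystander: slim grey wrench, 20 x 139 x 14 mm, lying on the bench. Origin: centre of its underside.
- tweezers: bystander: steel tweezers, 14 x 122 x 9 mm, lying on the bench. Origin: centre of its underside.
- calculator: bystander: dark pocket calculator, 138 x 74 x 15 mm, lying flat. Origin: centre of its underside.
- blue_box: bystander: blue moulded box, 56 x 80 x 47 mm. Origin: centre of its underside.
Mind the look-alikes: they are no part of the job. Leave any purple look-alike of the large_resonator alone.

How it is judged:
By the outcome, as a careful person would: the job done as asked, in the order asked, and still so for the second after the job is handed in, with the robot touching nothing.
It also fails if it takes over 138 s, if anything falls off the work surface, if the arm or the gripper's body presses on something with over 40 N, if the wrist force passes 120 N, or if a joint passes its speed limit or range.

### The arm

A 6-joint arm with a two-finger parallel gripper is mounted at the origin on a cart in front of the work surface, level with it; the furniture and walls round the work are solid. World frame = base frame: x ahead of the robot, y to its left, z up, the work surface at z = 0. Lengths are in m, angles in rad, forces in N, time in s.
With the tool pointing down it reaches from about 0.325 to 0.85 m from the base axis. Payload 15.5 kg.
Tool frame: the origin (TCP) lies at the very end of the fingers, on their centre line; the grasp point (between the pads) lies 19 mm behind it; z points along the fingers, y is the line along which they close (so a half turn about z gives the same grasp; the last joint's range is limited). The gripper opens to 91 mm and grips with 3 to 60 N. Pads are 32 mm wide; open, the fingers measure 118 mm over their backs; the gripper's body (76 mm by 178 mm) begins 60 mm behind the grasp point.
Start: joints at [-1.21, 0.494, 1.345, -0, 1.302, -0.096], TCP at [0.275, -0.561, 0.214] pointing down, gripper open.
Joint ranges: [-2.91, 2.91], [-0.82, 2.16], [0.22, 2.67], [-1.22, 4.37], [0.12, 2.79], [-3.08, 3.08]. Speed limits (rad/s): [1.89, 1.89, 2.57, 3.01, 3.01, 3.01].

### API

Orientations are given as a unit quaternion [x, y, z, w].
In Python, from cell import * gives the robot as it stands.
- The arm moves only by the shell command python3 -m inch 'ROWS'. ROWS is JSON, a list of rows, each a list of 7 numbers: the finger opening in m, from 0 to 0.0912, then the shift along the tool's x, y, z in m, then the turn, a rotation vector about the tool's x, y, z in degrees. A call has 1 to 20 rows; each row shifts and turns the commanded pose from where the row before left it, along the tool's axes as they then stand; what a row does not reach is not made up. A row lasts 1/12 s, in which the tool goes at most 41.7 mm and 7.16 degrees, less where a joint would pass 70% of its speed; a pose out of reach is approached as far as the arm can. A call is refused whole if a number of a shift passes 0.0417 or a number of a turn 7.16, either way. A call with a gripper value outside its range is refused whole. The fingers move at their own pace and stop on an object; the grip force is fixed at half the most. Time passes only in rows, so rows that do not move let the fingers close. It gives the time, the measured TCP pose, the force, the opening and the grip force at its end, in the units of the state.
- sense(): the state, without advancing time (a new reading comes with each control period).
- snapshot(name): name is "scene" or "side" or "wrist"; returns a dict with "image" (384x512x3 uint8, blue, green, red), "fx", "fy", "cx", "cy" (pixels), "R" (3x3) and "t" (3): a world point X has camera coordinates R X + t. Camera axes: x right, y down, z forward; pixel columns grow to the right and rows downward; lengths in m; the calibration is good to about 2 mm. A picture is of the moment at which its call begins. There is no depth.
- hand_in(): hands the job in; it is judged then, once.
The state is a dict: "time": time; "joint_positions": joint angles; "joint_vel": joint speeds; "effort": joint torques, N m; "tool_pos": TCP position; "tool_rot": TCP orientation; "ft_force": force on the tool from outside, world axes, zero at the start; "moment": the same for the moment, N m; "opening": finger opening in m; "grasp_force": force on a finger pad.
Only numpy, scipy, OpenCV 4.12 (cv2) and the standard library are available. Lean on these libraries where they do the work, as an engineer would, in place of code of your own. Each camera call takes 0.05 s, during which the arm holds its last target. There are 200 camera calls.

## Working session

There is one attempt and no reset: what is moved stays moved. The work goes in short steps, Python scripts to look and compute and a shell command to move; the robot and the scene stay as the last step left them, time stands still between calls to the robot, and variables do not carry over. Pictures are saved under pics/ and viewed, at most 14 in all, crops included, and the job is handed in when it is done.

```bash
mkdir -p pics; ls
python3 - <<'E'
from cell import *
import cv2,pickle
for n in ("scene","side"):
    s=snapshot(n); cv2.imwrite(f"pics/{n}0.png",s["image"]); pickle.dump(s,open(n+"0.pkl","wb"))
    print(n,s["fx"],s["cx"],s["cy"],(-s["R"].T@s["t"]).round(3))
print(sense())
E
```

```text
pics
scene 445.5926408600118 249.5783520155021 192.2155855503632 [ 0.187 -0.674  0.805]
side 372.7047730315509 260.4133816618745 193.55528163070323 [ 0.678 -0.393  0.781]
{'time': 0.1, 'joint_positions': array([-1.21049927e+00,  4.94122014e-01,  1.34605431e+00,  1.05647293e-05,
        1.30249226e+00, -9.54996999e-02]), 'joint_vel': array([ 9.23664528e-04, -3.26197226e-03, -3.19603448e-03, -4.79891333e-04,
        1.17156268e-05, -9.59232059e-04]), 'effort': array([ 1.79373033e-03, -8.80242419e+01, -3.82544053e+01,  7.07546202e-02,
        4.81663202e-02, -6.43940939e-05]), 'tool_pos': array([ 0.27499993, -0.56087912,  0.21340232]), 'tool_rot': array([ 9.74143543e-01,  2.25929342e-01, -6.59696817e-05, -5.33927444e-04]), 'ft_force': array([ 0.17728491, -0.21349995,  0.58273595]), 'moment': array([-0.00477024, -0.00373266, -0.00533655]), 'grasp_force': 0.0, 'opening': 0.09126929831952982}
```

View pics/scene0.png

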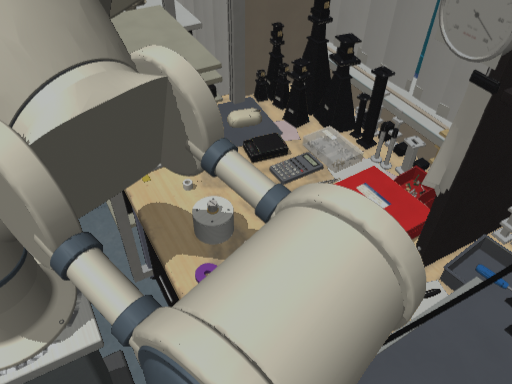

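View pics/side0.png

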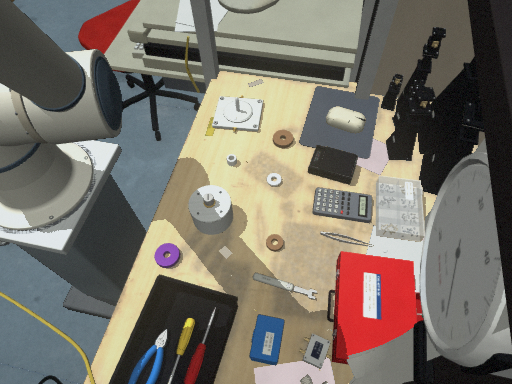

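Side view: the fixture is at (238,113), the brown rings at (283,138) and (274,242), the white rings at (231,160) and (274,180), the can at (210,208), and the purple ring at (168,255), which is to be left alone. In the scene view the arm hides most things. I'll measure, and make one enlarged crop to tell the rings apart.

```bash
cat > h.py <<'E'
from cell import *
import cv2, numpy as np
from scipy.spatial.transform import Rotation as Ro
def ray(s,uv,z):
    d=s["R"].T@np.array([(uv[0]-s["cx"])/s["fx"],(uv[1]-s["cy"])/s["fy"],1]); c=-s["R"].T@s["t"]
    return c+d*(z-c[2])/d[2]
def proj(s,X):
    p=s["R"]@np.asarray(X)+s["t"]; return np.array([s["fx"]*p[0]/p[2]+s["cx"],s["fy"]*p[1]/p[2]+s["cy"]])
def rows(target,yaw_dir=None):
    "shift in tool axes from present pose to world target (TCP), and tool axes"
    st=sense(); R=Ro.from_quat(st["tool_rot"]).as_matrix()
    d=R.T@(np.asarray(target)-st["tool_pos"])
    print("tcp",st["tool_pos"].round(4),"shift mm",(d*1e3).round(1),"xaxis deg",np.degrees(np.arctan2(R[1,0],R[0,0])).round(1),"z",R[:,2].round(4),"t",round(st["time"],2))
E
python3 - <<'E'
from h import *
import pickle
s=pickle.load(open("side0.pkl","rb")); im=s["image"]; hsv=cv2.cvtColor(im,cv2.COLOR_BGR2HSV)
def blob(uv,r,lo,hi):
    u,v=uv; m=np.zeros(im.shape[:2],np.uint8); m[v-r:v+r,u-r:u+r]=cv2.inRange(hsv,lo,hi)[v-r:v+r,u-r:u+r]
    c=max(cv2.findContours(m,cv2.RETR_EXTERNAL,cv2.CHAIN_APPROX_NONE)[0],key=cv2.contourArea)
    return c[:,0,:].astype(float)
for n,uv,r,h,lo,hi in [("tube",(231,160),11,.020,(0,0,150),(179,50,255)),("spacer",(274,180),12,.008,(0,0,150),(179,50,255)),("large",(283,138),15,.013,(0,90,30),(15,255,170)),("small",(274,242),14,.010,(0,90,30),(15,255,170)),("purple",(168,255),18,.013,(125,60,30),(160,255,255))]:
    c=blob(uv,r,lo,hi); X=np.array([ray(s,p,h/2) for p in c]); 
    (cc,rr)=cv2.minEnclosingCircle(X[:,:2].astype(np.float32)); print(n,cv2.boundingRect(c.astype(np.int32)),"centre",np.round(cc,4),"diam mm",round(2000*rr,1))
print("knob top",ray(s,(208,197),.09).round(3),"pin tip",ray(s,(237,97),.067).round(3), "plate", [ray(s,p,.012).round(3)[:2] for p in ((221,97),(264,98),(260,132),(213,128))])
cr=lambda u,v,r:cv2.resize(im[v-r:v+r,u-r:u+r],(250,250),interpolation=cv2.INTER_CUBIC)
cv2.imwrite("pics/crop0.png",np.vstack([np.hstack([cr(231,160,20),cr(274,180,20),cr(238,113,34)]),np.hstack([cr(283,138,20),cr(274,242,20),cr(210,208,34)])]))
E
```

```text
tube (226, 154, 11, 12) centre [0.4667 0.1622] diam mm 37.6
spacer (266, 173, 16, 12) centre [0.5853 0.1297] diam mm 39.5
large (273, 130, 20, 16) centre [0.5823 0.2646] diam mm 55.5
small (266, 234, 17, 17) centre [ 0.622  -0.0417] diam mm 40.5
purple (155, 243, 25, 25) centre [ 0.393  -0.1225] diam mm 58.9
knob top [ 0.465 -0.005  0.09 ] pin tip [0.444 0.329 0.067] plate [array([0.38 , 0.375]), array([0.504, 0.396]), array([0.52 , 0.267]), array([0.391, 0.255])]
```

View pics/crop0.png

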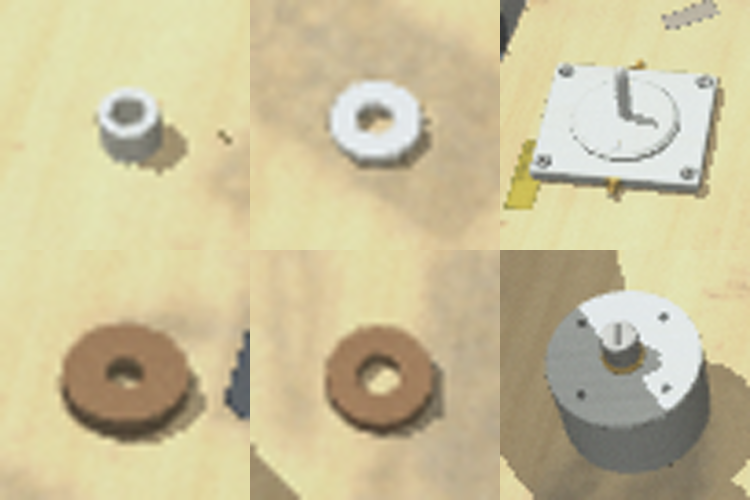

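The crop settles it:
- **Tube:** white (231,160), the tall narrow one.
- **Spacer:** white (274,180), flat, about 39 mm.
- **Large ring:** brown (283,138), 55.5 mm.
- **Small ring:** brown (274,242), 40.5 mm.
- **Left alone:** purple (168,255).

I'll set out for the tube.

```bash
python3 -m inch '[[0.0912,0.0245,-0.0282,0,0,0,0],[0.0912,0.0245,-0.0282,0,0,0,0],[0.0912,0.0245,-0.0282,0,0,0,0],[0.0912,0.0245,-0.0282,0,0,0,0],[0.0912,0.0245,-0.0282,0,0,0,0],[0.0912,0.0245,-0.0282,0,0,0,0],[0.0912,0.0245,-0.0282,0,0,0,0],[0.0912,0.0245,-0.0282,0,0,0,0],[0.0912,0.0245,-0.0282,0,0,0,0],[0.0912,0.0245,-0.0282,0,0,0,0],[0.0912,0.0245,-0.0282,0,0,0,0],[0.0912,0.0245,-0.0282,0,0,0,0],[0.0912,0.0245,-0.0282,0,0,0,0],[0.0912,0.0245,-0.0282,0,0,0,0],[0.0912,0.0245,-0.0282,0,0,0,0],[0.0912,0.0245,-0.0282,0,0,0,0],[0.0912,0.0245,-0.0282,0,0,0,0],[0.0912,0.0245,-0.0282,0,0,0,0],[0.0912,0.0245,-0.0282,0,0,0,0],[0.0912,0.0245,-0.0282,0,0,0,0]]'
python3 - <<'E'
from h import *
import pickle
s=snapshot("wrist"); cv2.imwrite("pics/w1.png",s["image"]); pickle.dump(s,open("w1.pkl","wb"))
rows([.467,.162,.21]); print(s["fx"],(-s["R"].T@s["t"]).round(3),s["R"][2].round(3)); print("tcp/pin/tube px",proj(s,[.444,.329,.067]),proj(s,[.467,.162,.01]))
E
```

```text
time: 1.77
tool_pos: [0.4667, 0.163, 0.2138]
tool_rot: [0.974, 0.226, -0.0, 0.0]
ft_force: [1.2, 0.3, 0.0]
opening: 0.0914
grasp_force: 0.0
tcp [0.4685 0.1681 0.214 ] shift mm [-4.1  4.8  3.9] xaxis deg 26.2 z [ 0.0014  0.0024 -1.    ] t 1.82
315.4249862829708 [0.528 0.192 0.382] [-0.219 -0.107 -0.97 ]
tcp/pin/tube px [ 91.77784192 127.60633184] [254.9546415  170.32268474]
```

View pics/w1.png

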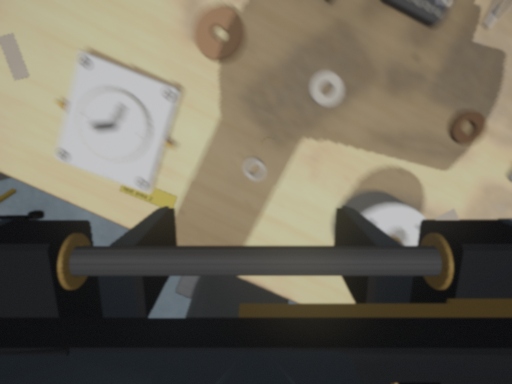

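The wrist view shows the tube at (255,169), spacer (327,88), large ring (219,33), small ring (466,127) and fixture (118,120). The arm is now still, so I'll measure them all from here.

```bash
cat >> h.py <<'E'
W=((0,0,135),(179,60,255)); B=((0,70,30),(16,255,190))
def ring(s,uv,r,h,rng,name=""):
    im=s["image"]; hsv=cv2.cvtColor(im,cv2.COLOR_BGR2HSV); u,v=map(int,uv); m=np.zeros(im.shape[:2],np.uint8)
    sl=np.s_[max(v-r,0):v+r,max(u-r,0):u+r]; m[sl]=cv2.inRange(hsv,*rng)[sl]
    c=max(cv2.findContours(m,cv2.RETR_EXTERNAL,cv2.CHAIN_APPROX_NONE)[0],key=cv2.contourArea); c=cv2.convexHull(c)[:,0,:].astype(float)
    X=np.array([ray(s,p,h)[:2] for p in c]); e=cv2.fitEllipse(X.astype(np.float32)*1000)
    print(name,cv2.boundingRect(c.astype(np.int32)),"centre mm",np.round(e[0],1),"axes",np.round(e[1],1)); return np.array(e[0])/1000
E
python3 - <<'E'
from h import *
s=snapshot("wrist"); hsv=cv2.cvtColor(s["image"],cv2.COLOR_BGR2HSV)
for p in [(255,160),(240,169),(243,169),(255,190),(327,75),(345,65),(210,45),(230,20),(460,137),(70,160),(130,85),(110,107)]: print(p,hsv[p[1],p[0]],end=" ")
print()
ring(s,(255,169),18,.010,W,"tube"); ring(s,(327,88),26,.008*.5,W,"spacer"); ring(s,(219,33),32,.0065,B,"large"); ring(s,(466,127),24,.005,B,"small"); ring(s,(118,120),75,.012,W,"plate")
rows([.467,.162,.01])
E
```

```text
(255, 160) [ 19  73 150] (240, 169) [ 19  74 148] (243, 169) [ 19  73 154] (255, 190) [ 19  74 151] (327, 75) [ 18  71 126] (345, 65) [ 18  62 119] (210, 45) [ 15  96 151] (230, 20) [ 14  97 150] (460, 137) [ 15 105 100] (70, 160) [ 18  11 119] (130, 85) [110   4 196] (110, 107) [110   4 196] 
tube (250, 166, 23, 21) centre mm [465.9 158.5] axes [26.3 28.4]
spacer (317, 78, 33, 35) centre mm [586.3 124.9] axes [37.2 38.7]
large (202, 13, 49, 52) centre mm [584.2 259.1] axes [54.9 55.6]
small (455, 117, 35, 34) centre mm [621.2 -44. ] axes [39.4 42.8]
plate (43, 45, 150, 150) centre mm [441.4 334.2] axes [223.8 246.8]
tcp [0.4677 0.1652 0.2137] shift mm [ -2.3   2.7 203.7] xaxis deg 26.3 z [ 7.0e-04  1.1e-03 -1.0e+00] t 1.87
```

```bash
python3 -m inch '[[0.0912,0,0,0,0,0,0],[0.0912,0,0,0,0,0,0],[0.0912,0,0,0.015,0,0,0],[0.0912,0,0,0.015,0,0,0],[0.0912,0,0,0.015,0,0,0],[0.0912,0,0,0.015,0,0,0],[0.0912,0,0,0,0,0,0],[0.0912,0,0,0,0,0,0],[0.0912,0,0,0,0,0,0],[0.0912,0,0,0,0,0,0]]'
python3 - <<'E'
from h import *
s=snapshot("wrist");cv2.imwrite("pics/w2.png",s["image"])
g=lambda X:proj(s,X)
t=ring(s,g([.467,.161,.01]),24,.010,W,"tube"); ring(s,g([.586,.127,.004]),32,.008*.5,W,"spacer"); ring(s,g([.622,-.043,.005]),30,.005,B,"small")
rows([t[0],t[1],.002])
E
```

```text
time: 2.7
tool_pos: [0.4673, 0.1606, 0.1549]
tool_rot: [0.974, 0.226, 0.001, 0.0]
ft_force: [0.5, -0.2, 0.1]
opening: 0.0914
grasp_force: 0.0
tube (242, 171, 27, 25) centre mm [465.6 158.7] axes [26.  27.5]
spacer (322, 67, 39, 41) centre mm [586.3 125.2] axes [36.9 37.6]
small (483, 112, 29, 40) centre mm [621.1 -43.2] axes [39.1 44.6]
tcp [0.4674 0.1607 0.1548] shift mm [ -2.7   1.  152.8] xaxis deg 26.1 z [ 1.5e-03  3.0e-04 -1.0e+00] t 2.75
```

View pics/w2.png

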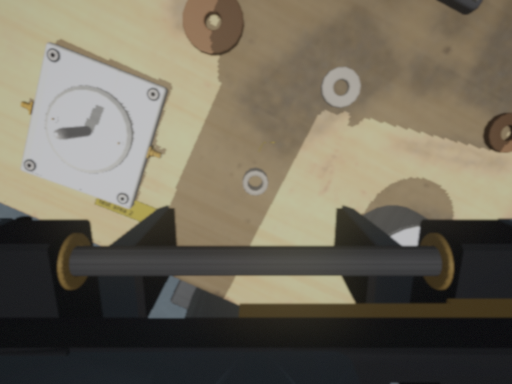

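The wrist view confirms the tube at (255,182) and the fixture with its pin at about (92,130). I'll descend and grip the tube.

```bash
python3 -m inch '[[0.0912,-0.0027,0.001,0.02,0,0,0],[0.0912,0,0,0.03,0,0,0],[0.0912,0,0,0.03,0,0,0],[0.0912,0,0,0.03,0,0,0],[0.0912,0,0,0.025,0,0,0],[0.0912,0,0,0.0165,0,0,0],[0.0912,0,0,0,0,0,0],[0.04,0,0,0,0,0,0],[0.02,0,0,0,0,0,0],[0.02,0,0,0,0,0,0],[0.02,0,0,0,0,0,0],[0.02,0,0,0,0,0,0],[0.02,0,0,0,0,0,0],[0.02,0,0,0,0,0,0]]'; python3 -c "
from h import *
rows([.444,.33,.12])"
```

```text
time: 3.92
tool_pos: [0.4649, 0.1588, 0.0025]
tool_rot: [0.974, 0.226, 0.0, 0.0]
ft_force: [-0.1, 1.1, -0.3]
opening: 0.0475
grasp_force: 0.0
tcp [0.4649 0.1588 0.0025] shift mm [  56.6 -162.9 -117.5] xaxis deg 26.1 z [ 3.e-04  0.e+00 -1.e+00] t 3.92
```

```bash
python3 -m inch '[[0.02,0,0,0,0,0,0],[0.02,0,0,0,0,0,0],[0.02,0,0,0,0,0,0],[0.02,0,0,0,0,0,0],[0.02,0,0,0,0,0,0],[0.02,0,0,0,0,0,0],[0.02,0,0,-0.015,0,0,0],[0.02,0,0,-0.03,0,0,0],[0.02,0,0,-0.03,0,0,0],[0.02,0,-0.02,-0.03,0,0,0],[0.02,0,-0.03,-0.03,0,0,0],[0.02,0,-0.03,0,0,0,0],[0.02,0,-0.03,0,0,0,0],[0.02,0,-0.03,0,0,0,0],[0.02,0,-0.02,0,0,0,0],[0.02,0,0,0,0,0,0],[0.02,0,0,0,0,0,0],[0.02,0,0,0,0,0,0],[0.02,0,0,0,0,0,0],[0.02,0,0,0,0,0,0]]'
python3 - <<'E'
from h import *
s=snapshot("wrist");cv2.imwrite("pics/w3.png",s["image"])
rows([.444,.33,.12]); print(proj(s,[.444,.33,.067]),proj(s,[.444,.33,.018]))
import pickle; pickle.dump(s,open("w3.pkl","wb"))
E
```

```text
time: 5.58
tool_pos: [0.395, 0.3013, 0.1368]
tool_rot: [0.974, 0.225, -0.0, 0.0]
ft_force: [0.8, -0.3, 0.5]
opening: 0.0251
grasp_force: 30.0
tcp [0.395  0.3013 0.1368] shift mm [56.6 -4.2 16.8] xaxis deg 26.0 z [-1.e-04 -1.e-04 -1.e+00] t 5.63
[247.74414323 127.20881415] [248.96573025 124.66072217]
```

View pics/w3.png

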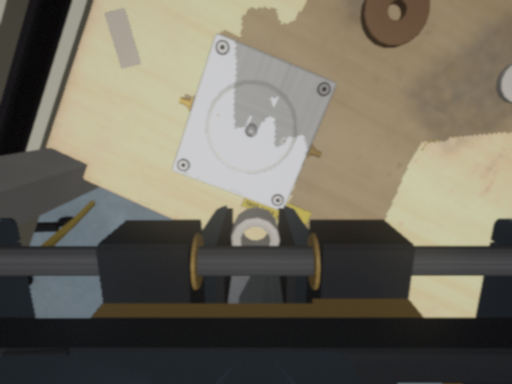

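The pin is almost end-on at (251,130), the screws are at (222,47), (324,89), (278,200) and (183,165), and the held tube shows at (256,232). From these I'll work out the pin and tube centres.

Run:
```python
from h import *
import pickle; s=pickle.load(open("w3.pkl","rb")); im=s["image"]; g=cv2.cvtColor(im,cv2.COLOR_BGR2GRAY)
P=[]
for u,v in [(222,47),(324,89),(278,200),(183,165)]:
    w=g[v-9:v+10,u-9:u+10].astype(float); d=np.clip(np.median(w)-25-w,0,None); y,x=np.mgrid[-9:10,-9:10]; P.append(ray(s,(u+(d*x).sum()/d.sum(),v+(d*y).sum()/d.sum()),.012)[:2])
P=np.array(P); print("screws",(P*1e3).round(1).tolist(),"mean",(P.mean(0)*1e3).round(1),"sides",[round(1e3*np.linalg.norm(P[i]-P[i-1]),1) for i in range(4)])
c=cv2.HoughCircles(cv2.GaussianBlur(g,(3,3),0)[50:190,170:330],cv2.HOUGH_GRADIENT,1,30,param1=60,param2=15,minRadius=36,maxRadius=52)
if c is not None:
  for q in c[0][:3]: print("circle",q+[170,50,0],(ray(s,(q[0]+170,q[1]+50),.018)*1e3).round(1))
print("pin tip",(ray(s,(251,130),.067)*1e3).round(1))
st=sense(); print("tcp",st["tool_pos"].round(4)); print("tube px expected for z top",proj(s,st["tool_pos"]+[0,0,.0175]),proj(s,st["tool_pos"]-[0,0,.0025]))
a=cv2.resize(im[110:150,230:275],(450,400),interpolation=cv2.INTER_CUBIC);b=cv2.resize(im[205:260,225:290],(350,296),interpolation=cv2.INTER_CUBIC)
o=np.zeros((400,800,3),np.uint8);o[:,:450]=a;o[:296,450:]=b;cv2.imwrite("pics/c3.png",o)
```

```text
screws [[492.3, 378.9], [500.3, 284.5], [388.2, 266.5], [384.8, 369.2]] mean [441.4 324.8] sides [np.float64(108.0), np.float64(94.8), np.float64(113.5), np.float64(102.7)]
circle [250.5        126.5         42.20000076] [443.2 328.1  18. ]
pin tip [443.2 326.9  67. ]
tcp [0.395  0.3013 0.1368]
tube px expected for z top [252.85304839 246.69559179] [253.07903065 232.38484174]
```

View pics/c3.png

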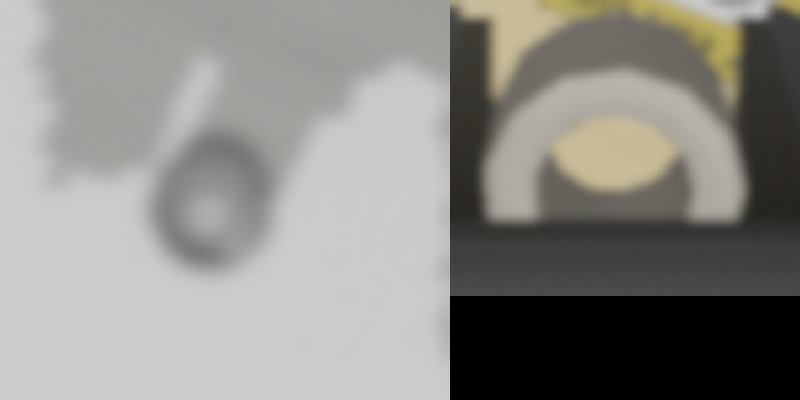

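Run:
```python
from h import *
import pickle; s=pickle.load(open("w3.pkl","rb"))
tcp=np.array([.395,.3013,.1368]); R=Ro.from_quat(sense()["tool_rot"]).as_matrix()
a=np.linspace(0,2*np.pi,181)
for ox in (-.002,0,.002,.004):
  q=np.array([proj(s,tcp+[0,0,.0175]+R@np.array([ox+.013*np.cos(t),.013*np.sin(t),0])) for t in a]); print(ox,"outer cols",q[:,0].min().round(1),q[:,0].max().round(1),"top row",q[:,1].min().round(1), end=" ")
  q=np.array([proj(s,tcp+[0,0,.0175]+R@np.array([ox+.0075*np.cos(t),.0075*np.sin(t),0])) for t in a]); print("bore top row",q[:,1].min().round(1))
print("meas outer cols 230.9 280.3 top 217.6; bore top", 205+115/5.385)
for p in ([251,131.5],[250.5,126.5]):
  X=ray(s,p,.067 if p[1]>130 else .018); print((X*1e3).round(1),"tool shift",(R.T@(X-tcp)*1e3).round(1))
```

```text
-0.002 outer cols 227.8 278.0 top row 226.7 bore top row 236.8
0 outer cols 227.7 278.0 top row 223.0 bore top row 233.1
0.002 outer cols 227.7 278.1 top row 219.2 bore top row 229.4
0.004 outer cols 227.6 278.2 top row 215.4 bore top row 225.7
meas outer cols 230.9 280.3 top 217.6; bore top 226.355617455896
[442.2 326.5  67. ] tool shift [53.5 -1.9 69.8]
[443.2 328.1  18. ] tool shift [ 55.   -2.9 118.8]
```

```bash
python3 -m inch '[[0.02,0.017,-0.0018,0,0,0,0],[0.02,0.017,-0.001,0,0,0,0],[0.02,0.0173,-0.001,0,0,0,0],[0.02,0,0,0.02,0,0,0],[0.02,0,0,0.02,0,0,0],[0.02,0,0,0.016,0,0,0],[0.02,0,0,0,0,0,0],[0.02,0,0,0,0,0,0],[0.02,0,0,0,0,0,0]]'
python3 - <<'E'
from h import *
rows([.4426,.327,.06]); st=sense();print(st["ft_force"],st["moment"])
s=snapshot("wrist"); v,u=slice(195,265),slice(215,300); cv2.imwrite("pics/c4.png",cv2.resize(s["image"][v,u],(680,560),interpolation=cv2.INTER_CUBIC))
E
```

```text
time: 6.38
tool_pos: [0.4396, 0.328, 0.0817]
tool_rot: [0.974, 0.226, 0.0, -0.0]
ft_force: [-0.6, 0.2, -0.1]
opening: 0.0253
grasp_force: 30.0
tcp [0.4396 0.328  0.0817] shift mm [ 2.3  2.2 21.7] xaxis deg 26.1 z [ 7.e-04  4.e-04 -1.e+00] t 6.38
[-0.56940611  0.22490339 -0.13319935] [-0.01457377  0.02995991  0.02550922]
```

View pics/c4.png

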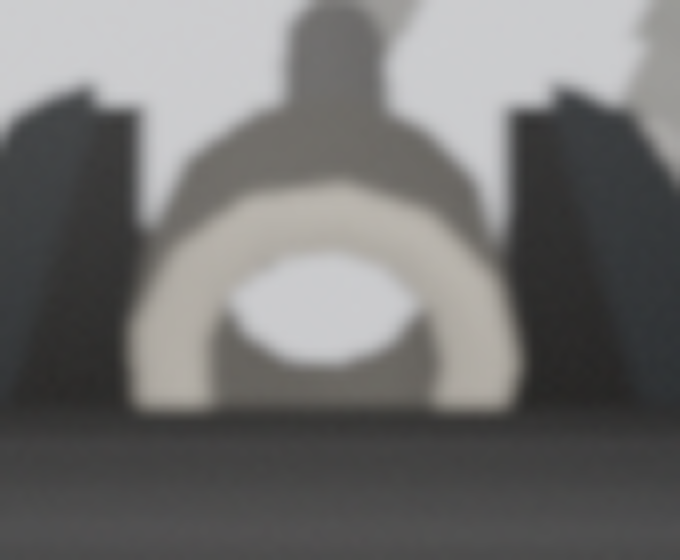

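Run:
```python
from h import *
s=snapshot("wrist"); st=sense(); print(st["tool_pos"].round(4))
for z in (.018,.04,.057,.067): print(z,((proj(s,[.4425,.3272,z])-[215,195])*8).round())
cv2.imwrite("pics/c5.png",cv2.resize(s["image"][60:260,156:356],(600,600),interpolation=cv2.INTER_CUBIC))
```

```text
[0.4397 0.3282 0.082 ]
0.018 [331.  42.]
0.04 [332. 110.]
0.057 [333. 172.]
0.067 [334. 214.]
```

View pics/c5.png

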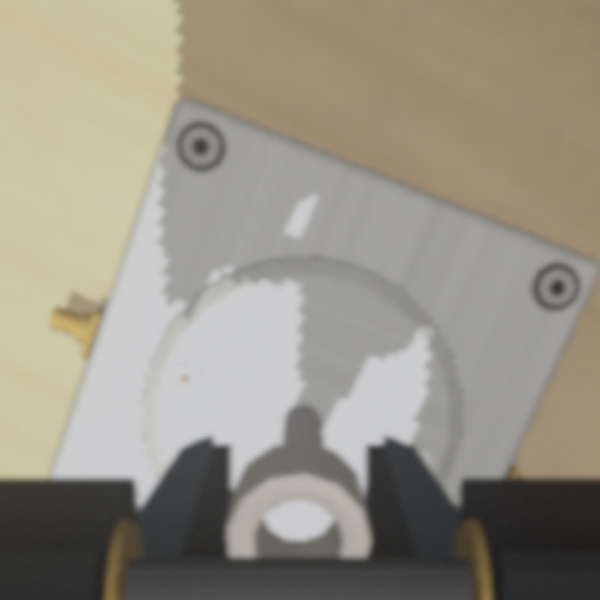

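The stub at (256,197) is the pin base, running straight toward the bore. The tube needs about −0.8 mm in x and +1.0 mm in y. I'll correct that and thread it down.

```bash
python3 -m inch '[[0.02,-0.0008,0.001,0,0,0,0],[0.02,0,0,0.008,0,0,0],[0.02,0,0,0.008,0,0,0],[0.02,0,0,0.008,0,0,0],[0.02,0,0,0.008,0,0,0],[0.02,0,0,0,0,0,0],[0.02,0,0,0,0,0,0]]'; python3 -c "
from h import *
rows([.4426,.327,.0205]);st=sense();print(st['ft_force'],st['moment'])"
```

```text
time: 7.07
tool_pos: [0.4383, 0.3265, 0.0481]
tool_rot: [0.974, 0.226, -0.001, 0.0]
ft_force: [0.1, 0.5, -0.3]
opening: 0.025
grasp_force: 30.0
tcp [0.4383 0.3265 0.0481] shift mm [ 4.1  1.5 27.6] xaxis deg 26.1 z [-1.3e-03 -8.0e-04 -1.0e+00] t 7.07
[ 0.10145999  0.52337325 -0.28638095] [-0.00132184  0.00145621  0.03102517]
```

```bash
python3 -m inch '[[0.02,0,0,0.008,0,0,0],[0.02,0,0,0.008,0,0,0],[0.02,0,0,0.006,0,0,0],[0.02,0,0,0.003,0,0,0],[0.02,0,0,0,0,0,0],[0.02,0,0,0.001,0,0,0],[0.02,0,0,0.001,0,0,0],[0.02,0,0,0,0,0,0],[0.02,0,0,0,0,0,0]]'; python3 -c "
from h import *
rows([.4426,.327,.0205]);st=sense();print(st['ft_force'],st['moment'])"
```

```text
time: 7.82
tool_pos: [0.4389, 0.3268, 0.0221]
tool_rot: [0.974, 0.226, 0.0, -0.0]
ft_force: [0.0, 0.3, -0.1]
opening: 0.0252
grasp_force: 30.0
tcp [0.4389 0.3268 0.0221] shift mm [3.4 1.5 1.6] xaxis deg 26.1 z [ 3.e-04  2.e-04 -1.e+00] t 7.82
[ 0.04512528  0.31344086 -0.1052385 ] [-0.04619946  0.00928392 -0.00280957]
```

```bash
python3 -m inch '[[0.02,0,0,0.0005,0,0,0],[0.02,0,0,0.0005,0,0,0],[0.02,0,0,0.0005,0,0,0],[0.02,0,0,0,0,0,0],[0.02,0,0,0,0,0,0]]'; python3 -m inch '[[0.02,0,0,0.0003,0,0,0],[0.02,0,0,0.0003,0,0,0],[0.02,0,0,0,0,0,0],[0.02,0,0,0,0,0,0]]'
```

```text
time: 8.23
tool_pos: [0.4388, 0.3268, 0.0204]
tool_rot: [0.974, 0.226, 0.0, -0.0]
ft_force: [0.1, 0.4, 0.5]
opening: 0.0253
grasp_force: 30.0
time: 8.57
tool_pos: [0.4389, 0.3268, 0.0203]
tool_rot: [0.974, 0.226, 0.0, -0.0]
ft_force: [-1.9, -1.5, 11.5]
opening: 0.0255
grasp_force: 30.0
```

Tube contact at 20.4 mm, so it is seated. Release and go to the large ring.

```bash
python3 -m inch '[[0.0912,0,0,0,0,0,0],[0.0912,0,0,0,0,0,0],[0.0912,0,0,0,0,0,0],[0.0912,0,0,0,0,0,0],[0.0912,0,0,-0.01,0,0,0],[0.0912,0,0,-0.03,0,0,0],[0.0912,0,0,-0.03,0,0,0],[0.0912,0,0,-0.03,0,0,0],[0.0912,0.017,0.02,-0.03,0,0,0],[0.0912,0.02,0.025,0,0,0,0],[0.0912,0.02,0.025,0,0,0,0],[0.0912,0.02,0.025,0,0,0,0],[0.0912,0.0205,0.0275,0,0,0,0],[0.0912,0,0,0,0,0,0],[0.0912,0,0,0,0,0,0],[0.0912,0,0,0,0,0,0],[0.0912,0,0,0,0,0,0]]'
python3 - <<'E'
from h import *
s=snapshot("wrist");cv2.imwrite("pics/w6.png",s["image"])
g=lambda X:proj(s,X)
t=ring(s,g([.584,.261,.0065]),44,.0065,B,"large"); rows([t[0],t[1],.003])
s2=snapshot("side"); cv2.imwrite("pics/s6.png",s2["image"]); t=ring(s2,(283,138),15,.0065,((0,90,30),(15,255,170)),"side large")
E
```

```text
time: 9.98
tool_pos: [0.5793, 0.2601, 0.15]
tool_rot: [0.974, 0.226, -0.0, -0.0]
ft_force: [0.7, -0.1, 0.9]
opening: 0.0912
grasp_force: 0.0
large (230, 150, 55, 54) centre mm [583.8 259.1] axes [54.8 55.7]
tcp [0.5793 0.2602 0.1501] shift mm [  3.6   3.1 147.1] xaxis deg 26.2 z [-4.e-04  0.e+00 -1.e+00] t 10.03
side large (273, 130, 20, 16) centre mm [583.7 264.3] axes [51.8 52.8]
```

View pics/w6.png

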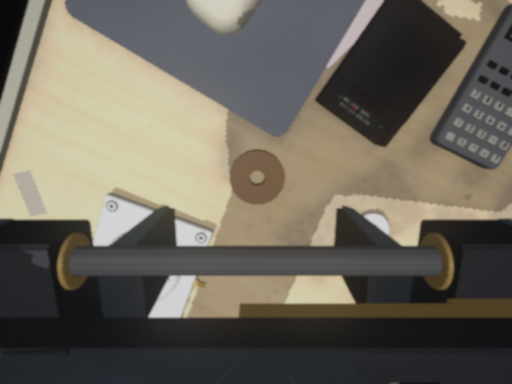

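The large ring is at (257,177), with the plate corner near (205,228). I'll narrow the fingers and turn 14° to clear that corner, then grip.

```bash
python3 -m inch '[[0.07,0.0003,0.0017,0,0,0,0],[0.07,0,0,0.02,0,0,7],[0.07,0,0,0.03,0,0,7],[0.07,0,0,0.03,0,0,0],[0.07,0,0,0.03,0,0,0],[0.07,0,0,0.02,0,0,0],[0.07,0,0,0.0165,0,0,0],[0.07,0,0,0,0,0,0],[0.05,0,0,0,0,0,0],[0.05,0,0,0,0,0,0],[0.05,0,0,0,0,0,0],[0.05,0,0,0,0,0,0],[0.05,0,0,0,0,0,0],[0.05,0,0,0,0,0,0],[0.05,0,0,0,0,0,0]]'; python3 -c "
from h import *
rows([.439,.327,.11])"
```

```text
time: 11.33
tool_pos: [0.5812, 0.2583, 0.0035]
tool_rot: [0.994, 0.106, 0.0, -0.0]
ft_force: [-0.1, 0.2, 2.7]
opening: 0.054
grasp_force: 30.0
tcp [0.5812 0.2583 0.0035] shift mm [-124.7  -97.  -106.5] xaxis deg 12.1 z [ 1.e-04  1.e-04 -1.e+00] t 11.33
```

```bash
python3 -m inch '[[0.05,0,0,-0.015,0,0,0],[0.05,0,0,-0.03,0,0,0],[0.05,0,0,-0.03,0,0,0],[0.05,0,0,-0.03,0,0,-7],[0.05,0,0,-0.03,0,0,-7],[0.05,-0.025,-0.0208,0,0,0,0],[0.05,-0.025,-0.0208,0,0,0,0],[0.05,-0.025,-0.0208,0,0,0,0],[0.05,-0.025,-0.0208,0,0,0,0],[0.05,-0.025,-0.0208,0,0,0,0],[0.05,-0.025,-0.0208,0,0,0,0],[0.05,0,0,0,0,0,0],[0.05,0,0,0,0,0,0],[0.05,0,0,0,0,0,0],[0.05,0,0,0,0,0,0]]'
cat >> h.py <<'E'
def held(s,r,zt,rb=.0075):
    "predicted apparent outer cols/top row & bore top row for zero offset, and their tool-x sensitivity"
    st=sense(); R=Ro.from_quat(st["tool_rot"]).as_matrix(); a=np.linspace(0,2*np.pi,181)
    for ox in (0,.004):
        o=[np.array([proj(s,st["tool_pos"]+[0,0,zt]+R@np.array([ox+q*np.cos(t),q*np.sin(t),0])) for t in a]) for q in (r,rb)]
        print("ox",ox,"cols",o[0][:,0].min().round(1),o[0][:,0].max().round(1),"top",o[0][:,1].min().round(1),"bore top",o[1][:,1].min().round(1),"bore cols",o[1][:,0].min().round(1),o[1][:,0].max().round(1))
E
python3 - <<'E'
from h import *
s=snapshot("wrist");cv2.imwrite("pics/w7.png",s["image"]); held(s,.028,.0095); rows([.4389,.3268,.0435])
cv2.imwrite("pics/c7.png",cv2.resize(s["image"][110:270,170:340],(680,640)[:1]+(600,),interpolation=cv2.INTER_CUBIC))
E
```

```text
time: 12.58
tool_pos: [0.3926, 0.3043, 0.1384]
tool_rot: [0.974, 0.226, 0.0, -0.0]
ft_force: [-0.1, 0.1, -1.3]
opening: 0.0542
grasp_force: 30.0
ox 0 cols 201.5 305.0 top 190.4 bore top 227.5 bore cols 239.4 267.1
ox 0.004 cols 201.2 305.3 top 182.9 bore top 220.5 bore cols 239.3 267.2
tcp [0.3927 0.3042 0.1383] shift mm [51.4  0.1 94.8] xaxis deg 26.1 z [ 6.e-04  3.e-04 -1.e+00] t 12.63
```

View pics/c7.png

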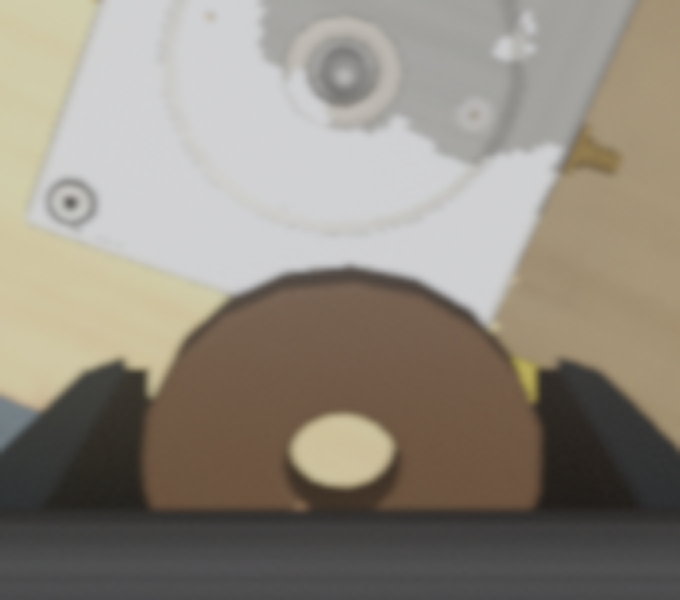

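The bore is at (256,230), the pin tip at (256,129), and the large ring sits in the hand with the same offset as the tube. So I'll use the same pin alignment and lower in stages.

```bash
python3 -m inch '[[0.05,0.017,0,0,0,0,0],[0.05,0.017,0,0,0,0,0],[0.05,0.0174,0.0001,0,0,0,0],[0.05,0,0,0.02,0,0,0],[0.05,0,0,0.02,0,0,0],[0.05,0,0,0.016,0,0,0],[0.05,0,0,0,0,0,0],[0.05,0,0,0,0,0,0],[0.05,0,0,0,0,0,0]]' | grep -E 'pos|force'; python3 -m inch '[[0.05,0,0,0.006,0,0,0],[0.05,0,0,0.006,0,0,0],[0.05,0,0,0.006,0,0,0],[0.05,0,0,0.006,0,0,0],[0.05,0,0,0,0,0,0],[0.05,0,0,0,0,0,0],[0.05,0,0,0,0,0,0]]' | grep -E 'pos|force'
```

```text
tool_pos: [0.4386, 0.3269, 0.083]
ft_force: [0.5, -0.5, -0.2]
grasp_force: 30.0
tool_pos: [0.4379, 0.3269, 0.0583]
ft_force: [-0.3, 0.5, -0.6]
grasp_force: 30.0
```

```bash
python3 -m inch '[[0.05,0,0,0.006,0,0,0],[0.05,0,0,0.006,0,0,0],[0.05,0,0,0.0025,0,0,0],[0.05,0,0,0,0,0,0],[0.05,0,0,0,0,0,0],[0.05,0,0,0.0006,0,0,0],[0.05,0,0,0.0006,0,0,0],[0.05,0,0,0,0,0,0],[0.05,0,0,0,0,0,0]]' | grep -E 'pos|force'; python3 -m inch '[[0.05,0,0,0.0004,0,0,0],[0.05,0,0,0.0004,0,0,0],[0.05,0,0,0,0,0,0],[0.05,0,0,0,0,0,0]]' | grep -E 'pos|force'
```

```text
tool_pos: [0.4379, 0.3269, 0.0427]
ft_force: [-0.5, -0.0, -1.0]
grasp_force: 30.0
tool_pos: [0.4378, 0.3268, 0.0418]
ft_force: [-0.2, -0.4, -0.7]
grasp_force: 30.0
```

```bash
python3 -m inch '[[0.05,0,0,0.0005,0,0,0],[0.05,0,0,0.0003,0,0,0],[0.05,0,0,0,0,0,0],[0.05,0,0,0,0,0,0]]' | grep -E 'pos|force'
```

```text
tool_pos: [0.4379, 0.3269, 0.0414]
ft_force: [-0.8, -0.7, 8.5]
grasp_force: 30.0
```

```bash
python3 -m inch '[[0.0912,0,0,0,0,0,0],[0.0912,0,0,0,0,0,0],[0.0912,0,0,0,0,0,0],[0.0912,0,0,0,0,0,0],[0.0912,0,0,-0.01,0,0,0],[0.0912,0,0,-0.03,0,0,0],[0.0912,0,0,-0.03,0,0,0],[0.0912,0.005,0.03,-0.025,0,0,0],[0.0912,0.005,0.03,0,0,0,0],[0.0912,0.005,0.03,0,0,0,0],[0.0912,0.005,0.03,0,0,0,0],[0.0912,0.005,0.03,0,0,0,0],[0.0912,0.005,0.03,0,0,0,0],[0.0912,0.005,0.03,0,0,0,0],[0.07,0.006,0.035,0,0,0,0],[0.07,0,0,0,0,0,0],[0.07,0,0,0,0,0,0],[0.07,0,0,0,0,0,0],[0.07,0,0,0,0,0,0]]' | grep -E 'pos|force'
python3 - <<'E'
from h import *
s=snapshot("wrist");cv2.imwrite("pics/w8.png",s["image"])
t=ring(s,proj(s,[.5863,.125,.004]),32,.004,W,"spacer"); rows([t[0],t[1],.0025])
f=proj(s,[.4425,.3272,.051]); print("stack px",f)
E
```

```text
tool_pos: [0.5818, 0.1256, 0.1362]
ft_force: [0.3, -0.1, -0.7]
grasp_force: 0.0
spacer (224, 147, 64, 64) centre mm [591.2 110.2] axes [64.3 98.7]
tcp [0.5818 0.1258 0.1362] shift mm [  1.5  18.2 133.7] xaxis deg 26.2 z [-2.e-04  1.e-04 -1.e+00] t 17.02
stack px [-27.6689988  236.34841321]
```

Run:
```python
from h import *
s=snapshot("wrist"); hsv=cv2.cvtColor(s["image"],cv2.COLOR_BGR2HSV); p=proj(s,[.5863,.125,.004]).astype(int); print(p,hsv[p[1]-30:p[1]+31:5,p[0]].tolist())
for sat in (30,40,50):
  t=ring(s,p,32,.004,((0,0,90),(179,sat,255)),"spacer"); rows([t[0],t[1],.0025])
```

```text
[256 179] [[18, 60, 136], [18, 62, 144], [19, 59, 138], [18, 18, 189], [18, 18, 186], [19, 59, 183], [19, 57, 200], [18, 67, 153], [120, 1, 203], [120, 1, 209], [18, 36, 196], [19, 57, 192], [19, 59, 202]]
spacer (237, 161, 39, 38) centre mm [586.1 125.4] axes [37.4 37.9]
tcp [0.5819 0.1258 0.1362] shift mm [  3.6   2.2 133.7] xaxis deg 26.2 z [-2.e-04  0.e+00 -1.e+00] t 17.07
spacer (237, 161, 39, 39) centre mm [586.  125.4] axes [38.2 38.9]
tcp [0.5819 0.1258 0.1362] shift mm [  3.5   2.1 133.7] xaxis deg 26.2 z [-2.e-04  0.e+00 -1.e+00] t 17.07
spacer (236, 160, 41, 40) centre mm [585.8 125.4] axes [39.5 39.7]
tcp [0.5819 0.1258 0.1362] shift mm [  3.4   2.1 133.7] xaxis deg 26.2 z [-2.e-04  0.e+00 -1.e+00] t 17.07
```

```bash
python3 -m inch '[[0.07,0.0002,0.0007,0.02,0,0,0],[0.07,0,0,0.03,0,0,0],[0.07,0,0,0.03,0,0,0],[0.07,0,0,0.025,0,0,0],[0.07,0,0,0.015,0,0,0],[0.07,0,0,0.0135,0,0,0],[0.07,0,0,0,0,0,0],[0.07,0,0,0,0,0,0],[0.03,0,0,0,0,0,0],[0.03,0,0,0,0,0,0],[0.03,0,0,0,0,0,0],[0.03,0,0,0,0,0,0],[0.03,0,0,0,0,0,0],[0.03,0,0,0,0,0,0],[0.03,0,0,0,0,0,0],[0.03,0,0,0,0,0,0],[0.03,0,0,0,0,0,0],[0.03,0,0,0,0,0,0],[0.03,0,0,0,0,0,0]]'; python3 -c "
from h import *
rows([.3926,.3043,.14])"
```

```text
time: 18.65
tool_pos: [0.583, 0.1244, 0.0026]
tool_rot: [0.974, 0.226, 0.0, -0.0]
ft_force: [-1.5, 1.4, 4.4]
opening: 0.0366
grasp_force: 30.0
tcp [0.583  0.1244 0.0026] shift mm [ -91.8 -245.3 -137.4] xaxis deg 26.1 z [ 1.e-04  1.e-04 -1.e+00] t 18.65
```

```bash
python3 -m inch '[[0.03,0,0,-0.015,0,0,0],[0.03,0,0,-0.03,0,0,0],[0.03,0,0,-0.03,0,0,0],[0.03,0,0,-0.03,0,0,0],[0.03,0,0,-0.032,0,0,0],[0.03,-0.01,-0.025,0,0,0,0],[0.03,-0.0117,-0.0315,0,0,0,0],[0.03,-0.0117,-0.0315,0,0,0,0],[0.03,-0.0117,-0.0315,0,0,0,0],[0.03,-0.0117,-0.0315,0,0,0,0],[0.03,-0.0117,-0.0315,0,0,0,0],[0.03,-0.0117,-0.0315,0,0,0,0],[0.03,-0.0117,-0.0313,0,0,0,0],[0.03,0,0,0,0,0,0],[0.03,0,0,0,0,0,0],[0.03,0,0,0,0,0,0],[0.03,0,0,0,0,0,0]]'|grep -E 'pos|force'
python3 - <<'E'
from h import *
s=snapshot("wrist"); held(s,.019,.0054); rows([.4385,.3268,.0536])
cv2.imwrite("pics/c9.png",cv2.resize(s["image"][90:265,170:345],(600,600),interpolation=cv2.INTER_CUBIC))
E
```

```text
tool_pos: [0.3933, 0.3037, 0.1395]
ft_force: [-0.2, -0.3, -0.7]
grasp_force: 30.0
ox 0 cols 219.0 287.6 top 204.8 bore top 224.9 bore cols 239.8 266.8
ox 0.004 cols 218.8 287.8 top 197.6 bore top 218.0 bore cols 239.7 266.9
tcp [0.3933 0.3036 0.1394] shift mm [50.8 -1.  85.8] xaxis deg 26.0 z [ 2.e-04 -0.e+00 -1.e+00] t 20.12
```

View pics/c9.png

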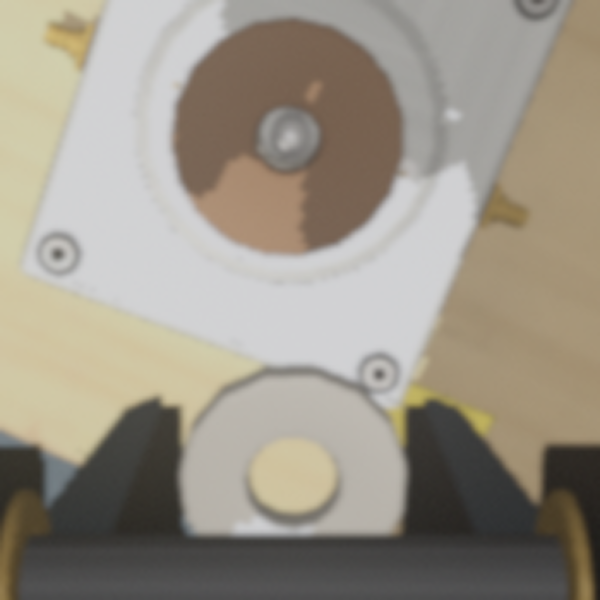

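The spacer's bore is at (255,229), with the large ring flat on the tube round the pin at (254,130). The spacer sits about 0.7 mm further ahead in the hand, so I'll shift 50.1 mm.

```bash
python3 -m inch '[[0.03,0.0167,-0.001,0,0,0,0],[0.03,0.0167,0,0,0,0,0],[0.03,0.0167,0,0,0,0,0],[0.03,0,0,0.02,0,0,0],[0.03,0,0,0.02,0,0,0],[0.03,0,0,0.016,0,0,0],[0.03,0,0,0,0,0,0],[0.03,0,0,0,0,0,0],[0.03,0,0,0,0,0,0]]' | grep -E 'pos|force'; python3 -m inch '[[0.03,0,0,0.006,0,0,0],[0.03,0,0,0.006,0,0,0],[0.03,0,0,0.006,0,0,0],[0.03,0,0,0.006,0,0,0],[0.03,0,0,0.003,0,0,0],[0.03,0,0,0,0,0,0],[0.03,0,0,0,0,0,0],[0.03,0,0,0,0,0,0]]' | grep -E 'pos|force'
```

```text
tool_pos: [0.4378, 0.3269, 0.0842]
ft_force: [0.3, 0.1, -0.5]
grasp_force: 30.0
tool_pos: [0.4371, 0.3272, 0.0566]
ft_force: [-0.4, -0.0, 0.0]
grasp_force: 30.0
```

```bash
python3 -m inch '[[0.03,0,0,0.001,0,0,0],[0.03,0,0,0.0007,0,0,0],[0.03,0,0,0.0003,0,0,0],[0.03,0,0,0,0,0,0],[0.03,0,0,0,0,0,0]]' | grep -E 'pos|force';python3 -m inch '[[0.03,0,0,0.0005,0,0,0],[0.03,0,0,0.0003,0,0,0],[0.03,0,0,0,0,0,0],[0.03,0,0,0,0,0,0]]' | grep -E 'pos|force'
```

```text
tool_pos: [0.437, 0.3271, 0.0545]
ft_force: [-0.0, -0.1, -0.6]
grasp_force: 30.0
tool_pos: [0.437, 0.3271, 0.0537]
ft_force: [-0.0, 0.7, -1.0]
grasp_force: 30.0
```

```bash
python3 -m inch '[[0.03,0,0,0.0004,0,0,0],[0.03,0,0,0.0003,0,0,0],[0.03,0,0,0,0,0,0],[0.03,0,0,0,0,0,0]]' | grep -E 'pos|force'
```

```text
tool_pos: [0.4372, 0.3272, 0.0535]
ft_force: [-0.4, -0.6, 9.7]
grasp_force: 30.0
```

```bash
python3 -m inch '[[0.07,0,0,0,0,0,0],[0.07,0,0,0,0,0,0],[0.07,0,0,0,0,0,0],[0.07,0,0,0,0,0,0],[0.07,0,0,-0.01,0,0,0],[0.07,0,0,-0.03,0,0,0],[0.07,0,0,-0.03,0,0,0],[0.07,0,0.03,-0.03,0,0,0],[0.07,0,0.0345,0,0,0,0],[0.07,0,0.0345,0,0,0,0],[0.07,0,0.0345,0,0,0,0],[0.07,0,0.035,0,0,0,0],[0.07,0,0.035,0,0,0,0],[0.07,0,0.035,0,0,0,0],[0.07,0,0.035,0,0,0,0],[0.07,0,0.035,0,0,0,0],[0.07,0,0.035,0,0,0,0],[0.07,0,0.035,0,0,0,0],[0.07,-0.001,0.034,0,0,0,0],[0.07,0,0,0,0,0,0]]' | grep -E 'pos|force'
python3 -m inch '[[0.07,0,0,0,0,0,0],[0.07,0,0,0,0,0,0],[0.07,0,0,0,0,0,0],[0.07,0,0,0,0,0,0]]'
python3 - <<'E'
from h import *
s=snapshot("wrist"); cv2.imwrite("pics/w10.png",s["image"])
for b in (B,((0,85,20),(16,255,200))):
  t=ring(s,proj(s,[.6212,-.0435,.005]),32,.005,b,"small"); rows([t[0],t[1],.0025])
E
```

```text
tool_pos: [0.6199, -0.0486, 0.1532]
ft_force: [-0.6, -0.2, -0.2]
grasp_force: 0.0
time: 24.62
tool_pos: [0.6171, -0.0422, 0.1527]
tool_rot: [0.974, 0.227, -0.0, -0.0]
ft_force: [0.4, -0.3, -0.7]
opening: 0.0703
grasp_force: 0.0
small (240, 158, 38, 38) centre mm [621.5 -44.6] axes [38.2 39.6]
tcp [ 0.6171 -0.0422  0.1527] shift mm [  2.9   4.1 150.2] xaxis deg 26.2 z [-1.e-04  1.e-04 -1.e+00] t 24.67
small (240, 159, 37, 37) centre mm [621.8 -44.5] axes [37.  38.3]
tcp [ 0.6171 -0.0422  0.1527] shift mm [  3.1   4.1 150.2] xaxis deg 26.2 z [-1.e-04  1.e-04 -1.e+00] t 24.67
```

```bash
python3 -m inch '[[0.07,-0.0004,0.0027,0.02,0,0,0],[0.07,0,0,0.035,0,0,0],[0.07,0,0,0.035,0,0,0],[0.07,0,0,0.03,0,0,0],[0.07,0,0,0.018,0,0,0],[0.07,0,0,0.012,0,0,0],[0.07,0,0,0,0,0,0],[0.07,0,0,0,0,0,0],[0.03,0,0,0,0,0,0],[0.03,0,0,0,0,0,0],[0.03,0,0,0,0,0,0],[0.03,0,0,0,0,0,0],[0.03,0,0,0,0,0,0],[0.03,0,0,0,0,0,0],[0.03,0,0,0,0,0,0],[0.03,0,0,0,0,0,0],[0.03,0,0,0,0,0,0],[0.03,0,0,0,0,0,0]]'; python3 -c "
from h import *
rows([.3926,.3043,.14])"
```

```text
time: 26.17
tool_pos: [0.6184, -0.0458, 0.0026]
tool_rot: [0.974, 0.226, 0.0, 0.0]
ft_force: [-0.3, 0.6, 5.6]
opening: 0.0389
grasp_force: 30.0
tcp [ 0.6184 -0.0458  0.0026] shift mm [ -48.6 -413.8 -137.4] xaxis deg 26.1 z [ 3.e-04 -0.e+00 -1.e+00] t 26.17
```

```bash
python3 -m inch '[[0.03,0,0,-0.015,0,0,0],[0.03,0,0,-0.03,0,0,0],[0.03,0,0,-0.03,0,0,0],[0.03,0,0,-0.03,0,0,0],[0.03,0,-0.02,-0.032,0,0,0],[0.03,-0.0045,-0.035,0,0,0,0],[0.03,-0.0045,-0.036,0,0,0,0],[0.03,-0.0045,-0.036,0,0,0,0],[0.03,-0.0045,-0.036,0,0,0,0],[0.03,-0.0045,-0.036,0,0,0,0],[0.03,-0.0045,-0.036,0,0,0,0],[0.03,-0.0045,-0.036,0,0,0,0],[0.03,-0.0045,-0.036,0,0,0,0],[0.03,-0.0045,-0.036,0,0,0,0],[0.03,-0.0045,-0.036,0,0,0,0],[0.03,-0.0036,-0.0348,0,0,0,0],[0.03,0,0,0,0,0,0],[0.03,0,0,0,0,0,0],[0.03,0,0,0,0,0,0],[0.03,0,0,0,0,0,0]]'|grep -E 'pos|force'
python3 -m inch '[[0.03,0,0,0,0,0,0],[0.03,0,0,0,0,0,0]]'|grep -E 'pos|force'
python3 - <<'E'
from h import *
s=snapshot("wrist"); held(s,.020,.0074); rows([.438,.3269,.0616])
cv2.imwrite("pics/c11.png",cv2.resize(s["image"][90:265,170:345],(600,600),interpolation=cv2.INTER_CUBIC))
E
```

```text
tool_pos: [0.393, 0.3037, 0.1394]
ft_force: [0.6, -0.5, -0.4]
grasp_force: 30.0
tool_pos: [0.393, 0.3036, 0.1394]
ft_force: [0.4, -0.1, -0.4]
grasp_force: 30.0
ox 0 cols 216.3 289.4 top 204.1 bore top 226.2 bore cols 239.2 266.6
ox 0.004 cols 216.1 289.6 top 196.8 bore top 219.2 bore cols 239.1 266.6
tcp [0.393  0.3037 0.1394] shift mm [50.6 -1.1 77.8] xaxis deg 26.0 z [-0.e+00 -1.e-04 -1.e+00] t 28.05
```

View pics/c11.png

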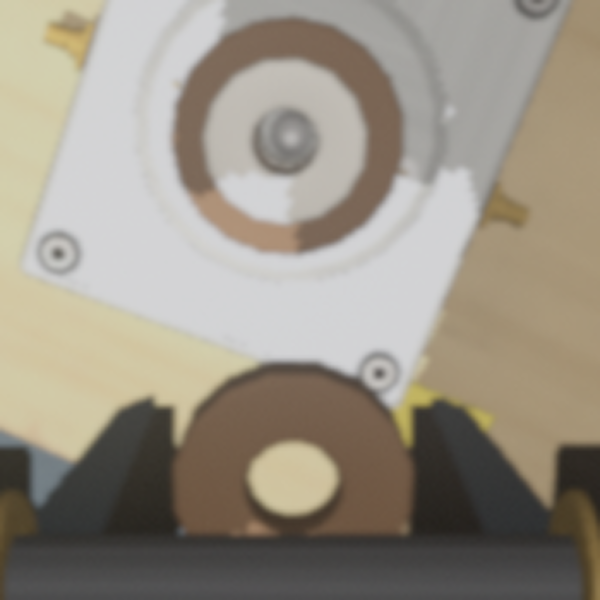

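The small ring's bore is at (255,229), and the spacer lies flat and centred round the pin at (254,130). Now lower the small ring.

```bash
python3 -m inch '[[0.03,0.0167,-0.001,0,0,0,0],[0.03,0.0167,0,0,0,0,0],[0.03,0.0168,0,0,0,0,0],[0.03,0,0,0.02,0,0,0],[0.03,0,0,0.02,0,0,0],[0.03,0,0,0.016,0,0,0],[0.03,0,0,0,0,0,0],[0.03,0,0,0,0,0,0],[0.03,0,0,0,0,0,0]]' | grep -E 'pos|force'; python3 -m inch '[[0.03,0,0,0.006,0,0,0],[0.03,0,0,0.006,0,0,0],[0.03,0,0,0.006,0,0,0],[0.03,0,0,0.0025,0,0,0],[0.03,0,0,0,0,0,0],[0.03,0,0,0,0,0,0],[0.03,0,0,0,0,0,0]]' | grep -E 'pos|force';python3 -m inch '[[0.03,0,0,0.0005,0,0,0],[0.03,0,0,0.0005,0,0,0],[0.03,0,0,0,0,0,0],[0.03,0,0,0,0,0,0]]' | grep -E 'pos|force'
```

```text
tool_pos: [0.4376, 0.3274, 0.0843]
ft_force: [0.1, -0.3, -0.0]
grasp_force: 30.0
tool_pos: [0.4372, 0.3274, 0.0631]
ft_force: [-0.3, -0.1, 0.8]
grasp_force: 30.0
tool_pos: [0.4372, 0.3273, 0.062]
ft_force: [0.3, -1.3, -0.2]
grasp_force: 30.0
```

```bash
python3 -m inch '[[0.03,0,0,0.0004,0,0,0],[0.03,0,0,0.0003,0,0,0],[0.03,0,0,0,0,0,0],[0.03,0,0,0,0,0,0]]' | grep -E 'pos|force'
```

```text
tool_pos: [0.4373, 0.3275, 0.0616]
ft_force: [-1.3, -1.6, 6.2]
grasp_force: 30.0
```

```bash
python3 -m inch '[[0.07,0,0,0,0,0,0],[0.07,0,0,0,0,0,0],[0.07,0,0,0,0,0,0],[0.07,0,0,0,0,0,0],[0.07,0,0,-0.01,0,0,0],[0.07,0,0,-0.03,0,0,0],[0.07,0,0,-0.04,0,0,0],[0.07,0,0,-0.04,0,0,0],[0.07,-0.012,0.026,-0.025,0,0,0],[0.07,-0.0145,0.0312,-0.015,0,0,0],[0.07,-0.0145,0.0312,0,0,0,0],[0.07,-0.0145,0.0312,0,0,0,0],[0.07,-0.0145,0.0312,0,0,0,0],[0.07,-0.0145,0.0312,0,0,0,0],[0.07,-0.0145,0.0312,0,0,0,0],[0.07,-0.0145,0.0312,0,0,0,0],[0.07,-0.0145,0.0312,0,0,0,0],[0.07,-0.0145,0.0312,0,0,0,0],[0.07,0,0,0,0,0,0],[0.07,0,0,0,0,0,0]]' | grep -E 'pos|force'
python3 -m inch '[[0.07,0,0,0,0,0,0],[0.07,0,0,0,0,0,0],[0.07,0,0,0,0,0,0]]'| grep -E 'pos|force'
python3 - <<'E'
from h import *
import pickle
s=snapshot("wrist"); pickle.dump(s,open("w12.pkl","wb")); cv2.imwrite("pics/w12.png",s["image"]); print(proj(s,[.465,-.007,.09]),proj(s,[.465,-.007,.066])); rows([.465,-.007,.071])
E
```

```text
tool_pos: [0.4442, -0.0123, 0.2218]
ft_force: [-0.8, 0.6, -0.9]
grasp_force: 0.0
tool_pos: [0.4441, -0.0098, 0.2214]
ft_force: [-0.1, 0.9, 0.1]
grasp_force: 0.0
[260.85196876 163.20459773] [260.43660144 159.56055248]
tcp [ 0.4442 -0.0099  0.2214] shift mm [ 20.    6.6 150.4] xaxis deg 26.2 z [ 0.e+00  1.e-04 -1.e+00] t 32.02
```

View pics/w12.png

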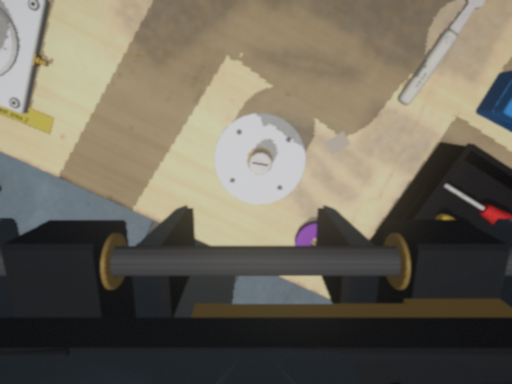

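The knob is at (260,162), centred on the can top at (260,159). I'll now fit the can and re-fit the fixture centre from saved wrist images, numbers only.

Run:
```python
from h import *
import pickle
s=pickle.load(open("w12.pkl","rb")); st=sense(); tcp=st["tool_pos"]; R=Ro.from_quat(st["tool_rot"]).as_matrix()
t=ring(s,(260,158),56,.066,((0,0,150),(179,35,255)),"can top"); print("can rel tool",(R.T@(np.r_[t,.066]-tcp)*1e3).round(1))
g=cv2.cvtColor(s["image"],cv2.COLOR_BGR2GRAY)
c=cv2.HoughCircles(g[100:220,200:320],cv2.HOUGH_GRADIENT,1,30,param1=80,param2=15,minRadius=41,maxRadius=49); 
if c is not None: q=c[0][0]; X=ray(s,(q[0]+200,q[1]+100),.066); print("hough",q+[200,100,0],(R.T@(X-tcp)*1e3).round(1))
for d in ([0,0],[0,-8],[0,8]): pass
# fixture from w3: 4 screws by small hough
s=pickle.load(open("w3.pkl","rb")); tcp=np.array([.395,.3013,.1368]); g=cv2.cvtColor(s["image"],cv2.COLOR_BGR2GRAY); G=cv2.resize(g,None,fx=4,fy=4,interpolation=cv2.INTER_CUBIC); P=[]
for u,v in [(222,47),(324,89),(278,200),(183,165)]:
    w=G[4*(v-11):4*(v+12),4*(u-11):4*(u+12)]; c=cv2.HoughCircles(w,cv2.HOUGH_GRADIENT,1,100,param1=80,param2=8,minRadius=18,maxRadius=36)[0][0]
    P.append(ray(s,(u-11+(c[0]+.5)/4-.5,v-11+(c[1]+.5)/4-.5),.012))
P=np.array(P); print("sides",[round(1e3*np.linalg.norm(P[i]-P[i-1]),1) for i in range(4)],"centre",(P.mean(0)*1e3).round(1),"rel tool",(R.T@(P.mean(0)-tcp)*1e3).round(1))
```

```text
can top (213, 113, 94, 92) centre mm [464.  -6.] axes [94.9 96. ]
can rel tool [ 19.5   5.3 155.4]
hough [260.5        158.5         44.90000153] [ 21.1   6.6 155.4]
sides [np.float64(108.2), np.float64(94.9), np.float64(110.9), np.float64(95.9)] centre [441.4 327.   12. ] rel tool [ 53.   -2.5 124.8]
```

```bash
python3 -m inch '[[0.06,0.0167,0.0046,0.02,0,0,0],[0.06,0,0,0.03,0,0,0],[0.06,0,0,0.03,0,0,0],[0.06,0,0,0.03,0,0,0],[0.06,0,0,0.02,0,0,0],[0.06,0,0,0.0185,0,0,0],[0.06,0,0,0,0,0,0],[0.06,0,0,0,0,0,0],[0.015,0,0,0,0,0,0],[0.015,0,0,0,0,0,0],[0.015,0,0,0,0,0,0],[0.015,0,0,0,0,0,0],[0.015,0,0,0,0,0,0],[0.015,0,0,0,0,0,0],[0.015,0,0,0,0,0,0],[0.015,0,0,0,0,0,0],[0.015,0,0,0,0,0,0],[0.015,0,0,0,0,0,0],[0.015,0,0,0,0,0,0],[0.015,0,0,0,0,0,0]]'; python3 -c "
from h import *
rows([.4383,.327,.17])"
```

```text
time: 33.68
tool_pos: [0.4612, -0.0076, 0.0728]
tool_rot: [0.974, 0.226, 0.0, -0.0]
ft_force: [-1.5, 2.8, 6.0]
opening: 0.0213
grasp_force: 30.0
tcp [ 0.4612 -0.0076  0.0728] shift mm [ 126.7 -310.5  -97.1] xaxis deg 26.1 z [-0.e+00  1.e-04 -1.e+00] t 33.68
```

```bash
python3 -m inch '[[0.015,0,0,-0.012,0,0,0],[0.015,0,0,-0.03,0,0,0],[0.015,0,0,-0.03,0,0,0],[0.015,0,0,-0.03,0,0,0],[0.015,0.0062,-0.0155,-0.005,0,0,0],[0.015,0.0105,-0.0255,0,0,0,0],[0.015,0.0105,-0.0255,0,0,0,0],[0.015,0.0105,-0.0255,0,0,0,0],[0.015,0.0105,-0.0255,0,0,0,0],[0.015,0.0105,-0.0255,0,0,0,0],[0.015,0.0105,-0.0255,0,0,0,0],[0.015,0.0105,-0.0255,0,0,0,0],[0.015,0.0105,-0.0255,0,0,0,0],[0.015,0.0105,-0.0255,0,0,0,0],[0.015,0.0105,-0.0255,0,0,0,0],[0.015,0.0105,-0.0255,0,0,0,0],[0.015,0.005,-0.0145,0,0,0,0],[0.015,0,0,0,0,0,0],[0.015,0,0,0,0,0,0],[0.015,0,0,0,0,0,0]]'; python3 -m inch '[[0.015,0,0,0,0,0,0],[0.015,0,0,0,0,0,0],[0.015,0,0,0,0,0,0]]'|grep pos; python3 -c "
from h import *
rows([.4383,.327,.17]); s=snapshot('wrist'); cv2.imwrite('pics/w13.png',s['image']); held(s,.048,-.0068,.011)
g=cv2.cvtColor(s['image'],cv2.COLOR_BGR2GRAY); print(g[90:225:3,256].tolist())"
```

```text
time: 35.35
tool_pos: [0.4381, 0.3263, 0.1794]
tool_rot: [0.974, 0.226, -0.0, 0.0]
ft_force: [-1.2, -0.9, -2.4]
opening: 0.0208
grasp_force: 30.0
tool_pos: [0.4385, 0.3263, 0.1798]
tcp [0.4385 0.3263 0.1798] shift mm [ 0.1 -0.7  9.8] xaxis deg 26.1 z [-0.e+00 -1.e-04 -1.e+00] t 35.6
ox 0 cols 171.8 334.4 top 148.2 bore top 211.9 bore cols 234.5 271.7
ox 0.004 cols 171.3 334.8 top 141.0 bore top 205.3 bore cols 234.4 271.8
[172, 155, 152, 150, 149, 150, 150, 168, 168, 168, 168, 169, 168, 168, 167, 123, 100, 100, 150, 167, 166, 165, 165, 165, 164, 163, 163, 161, 162, 161, 161, 161, 161, 160, 160, 161, 160, 158, 114, 121, 84, 82, 83, 95, 141]
```

```bash
python3 -m inch '[[0.015,0.0001,-0.0006,0.012,0,0,0],[0.015,0,0,0.014,0,0,0],[0.015,0,0,0.014,0,0,0],[0.015,0,0,0.014,0,0,0],[0.015,0,0,0.014,0,0,0],[0.015,0,0,0.012,0,0,0],[0.015,0,0,0,0,0,0],[0.015,0,0,0,0,0,0],[0.015,0,0,0,0,0,0]]'|grep -E 'pos|force'; python3 -m inch '[[0.015,0,0,0.003,0,0,0],[0.015,0,0,0.003,0,0,0],[0.015,0,0,0.002,0,0,0],[0.015,0,0,0,0,0,0],[0.015,0,0,0,0,0,0]]'|grep -E 'pos|force'
```

```text
tool_pos: [0.4386, 0.3276, 0.1004]
ft_force: [0.2, 0.1, -1.9]
grasp_force: 30.0
tool_pos: [0.4381, 0.3275, 0.0917]
ft_force: [0.0, -0.1, -1.9]
grasp_force: 30.0
```

```bash
python3 -m inch '[[0.015,0,0,0.001,0,0,0],[0.015,0,0,0.001,0,0,0],[0.015,0,0,0.001,0,0,0],[0.015,0,0,0,0,0,0],[0.015,0,0,0,0,0,0]]'|grep -E 'pos|force'; python3 -m inch '[[0.015,0,0,0.001,0,0,0],[0.015,0,0,0.001,0,0,0],[0.015,0,0,0,0,0,0],[0.015,0,0,0,0,0,0]]'|grep -E 'pos|force'
```

```text
tool_pos: [0.4381, 0.3275, 0.0887]
ft_force: [-0.1, -0.4, -3.0]
grasp_force: 30.0
tool_pos: [0.4381, 0.3275, 0.0867]
ft_force: [0.1, 0.3, -2.6]
grasp_force: 30.0
```

```bash
python3 -m inch '[[0.015,0,0,0.0008,0,0,0],[0.015,0,0,0.0007,0,0,0],[0.015,0,0,0,0,0,0],[0.015,0,0,0,0,0,0]]'|grep -E 'pos|force'
```

```text
tool_pos: [0.4382, 0.3275, 0.0852]
ft_force: [0.0, 0.5, -2.6]
grasp_force: 30.0
```

```bash
python3 -m inch '[[0.015,0,0,0.0005,0,0,0],[0.015,0,0,0.0003,0,0,0],[0.015,0,0,0,0,0,0],[0.015,0,0,0,0,0,0]]'|grep -E 'pos|force'; python3 -m inch '[[0.015,0,0,0.0003,0,0,0],[0.015,0,0,0,0,0,0],[0.015,0,0,0,0,0,0]]'|grep -E 'pos|force'
```

```text
tool_pos: [0.4382, 0.3278, 0.0848]
ft_force: [-3.7, 1.2, 5.3]
grasp_force: 30.0
tool_pos: [0.4381, 0.3278, 0.0847]
ft_force: [-3.9, 2.1, 9.9]
grasp_force: 30.0
```

Contact came at 84.7 mm, against 84.8 mm expected with the rim on the plate. Release, rise clear and check.

```bash
python3 -m inch '[[0.06,0,0,0,0,0,0],[0.06,0,0,0,0,0,0],[0.06,0,0,0,0,0,0],[0.06,0,0,0,0,0,0],[0.06,0,0,-0.01,0,0,0],[0.06,0,0,-0.03,0,0,0],[0.06,0,0,-0.04,0,0,0],[0.06,0,0,-0.04,0,0,0],[0.06,-0.02,0,-0.03,0,0,0],[0.06,0,0,0,0,0,0],[0.06,0,0,0,0,0,0],[0.06,0,0,0,0,0,0],[0.06,0,0,0,0,0,0]]'|grep -E 'time|pos|force'
python3 - <<'E'
from h import *
s=snapshot("wrist"); cv2.imwrite("pics/w14.png",s["image"])
for z in (.078,.084): ring(s,proj(s,[.4415,.327,.078]),62,z,((0,0,110),(179,40,255)),f"can top z{z}")
g=cv2.cvtColor(s["image"],cv2.COLOR_BGR2GRAY); u,v=proj(s,[.4415,.327,.078]).astype(int); y0,x0=v-60,u-60
c=cv2.HoughCircles(g[y0:y0+120,x0:x0+120],cv2.HOUGH_GRADIENT,1,30,param1=80,param2=12,minRadius=36,maxRadius=56)
if c is not None: q=c[0][0]; print("hough",q+[x0,y0,0],(ray(s,(q[0]+x0,q[1]+y0),.078)*1e3).round(1),"diam",2e3*np.linalg.norm(ray(s,(q[0]+x0+q[2],q[1]+y0),.078)-ray(s,(q[0]+x0,q[1]+y0),.078)))
E
```

```text
time: 39.57
tool_pos: [0.42, 0.3185, 0.2333]
ft_force: [-0.2, 0.3, 0.6]
grasp_force: 0.0
can top z0.078 (196, 94, 121, 116) centre mm [445.8 329.8] axes [119.3 136.6]
can top z0.084 (196, 94, 121, 116) centre mm [446.4 330.1] axes [117.1 134.1]
hough [257.5        149.5         54.29999924] [448.6 328.5  78. ] diam 111.24203781011643
```

Run:
```python
from h import *
s=snapshot("wrist"); g=cv2.resize(cv2.cvtColor(s["image"],cv2.COLOR_BGR2GRAY),None,fx=2,fy=2,interpolation=cv2.INTER_CUBIC); u,v=proj(s,[.4415,.327,.078]).astype(int); y0,x0=v-65,u-65
c=cv2.HoughCircles(g[2*y0:2*y0+260,2*x0:2*x0+260],cv2.HOUGH_GRADIENT,1,6,param1=60,param2=12,minRadius=86,maxRadius=102)
for q in c[0][:3]:
  p=(q[0]/2+x0,q[1]/2+y0); print("hough",p,(ray(s,p,.078)*1e3).round(1),"diam",round(2e3*np.linalg.norm(ray(s,(p[0]+q[2]/2,p[1]),.078)-ray(s,p,.078)),1))
print(sense()["ft_force"])
```

```text
hough (np.float64(255.75), np.float64(153.75)) [443.9 328.1  78. ] diam 92.7
hough (np.float64(255.75), np.float64(156.75)) [441.1 326.8  78. ] diam 99.8
hough (np.float64(252.75), np.float64(153.25)) [443.  331.1  78. ] diam 98.4
[ 0.83821515 -0.24283397 -0.18335416]
```

The can top fits at about (442,327) with a diameter near 96 mm, centred on the pin, and the release height matches a seated rim. Handing in.

```bash
python3 -c "
from cell import *
print(hand_in())"
```

```text
the job is handed in; nothing more can be done
None
```

I stacked all four rings on the pin in the order asked and lowered the shielding can over them, then handed the job in at about 40 s. Each part stopped within about 0.3 mm of its expected seated height, and the bystanders and the purple ring were not touched; I had used my picture allowance before the can went on, so its final seating rests on contact height and a rough circle fit.

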